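# Unlock the sampling rod and hold it slanted over the drip dish

### The job

The sampling rod is locked in the small copper oil pot: turn its black grip until the grip lines up with the two red marks on the pot's steel plate, then draw the rod straight up out of the pot. Carry it over the white drip dish and lean it about halfway between upright and level, with its lower tip above the middle of the dish and a few centimetres clear of it. Finish while still holding the rod there, raised and still; do not let go or put it down, and leave the dish and the other things where they stand.

Things in the scene. Friction and masses are not known exactly. Their poses are not given: they have to be found in the camera images.
- pot: Fixed copper pot, 104 mm across, with a square steel lock plate (84 mm, 6 mm thick) on top, upper face 93 mm above the table. Origin: centre of its underside; z up; x along the plate's slot (39 x 16 mm, through the plate's centre). A red mark lies at each end of the slot. Below the plate is a chamber 9 mm high, its floor with a 16 mm round hole for the rod.
- slot (a point): Centre of the slot, on the lock plate's upper face, 93 mm above the table; axes as the pot's. The rod's brass cross lug is caught below the plate and passes the slot only when the grip bar lies along the slot within 0.25 rad, either way round. At the start the bar is turned 0.6 to 1.2 rad counter-clockwise (from above) from the slot: turn it clockwise. No stop.
- rod: Loose sampling rod, 0.08 to 0.14 kg, 127 mm long: steel stem 12 mm thick, black grip bar on top (58 long, 12 wide, 24 mm high, red line along its upper face). Origin: centre of its lower end, at the start 10 mm above the table; z up the stem, x along the bar. Cross lug 34 mm along x, 6 wide, 5 high, 68 mm up. Turns freely, 4 mm play up and down; clear of the pot once raised 85 mm.
- rod_grip (a point): Middle of the grip bar, on the rod's axis, 115 mm from its lower end, at the start 125 mm above the table; the bar reaches 12 mm above and below it, its underside 20 mm above the lock plate. Axes as the rod's.
- rod_tip (a point): Lower end of the rod, on its axis; axes as the rod's.
- dish: Loose white ceramic bowl for drips, 130 mm across the rim, 30 mm high, 0.28 to 0.46 kg. Origin: centre of its underside on the table.
- amber_a: Bystander: amber glass bottle with black cap, 48 mm across, 95 mm high. Origin: on its axis at the underside.
- amber_b: Bystander: amber glass bottle with black cap, 48 mm across, 95 mm high. Origin: on its axis at the underside.
- jar: Bystander: green glass jar with brass lid, 56 mm across, 60 mm high. Origin: on its axis at the underside.
- beaker: Bystander: glass beaker, 72 mm across, 90 mm high. Origin: on its axis at the underside.
- stopper: Bystander: small cork stopper, 32 mm across, 30 mm high. Origin: on its axis at the underside.
- dropper: Bystander: small amber bottle with black cap, 32 mm across, 75 mm high. Origin: on its axis at the underside.
- spatula: Bystander: spatula lying flat, 180 mm long; the handle lies to its -x. Origin: centre of its underside.
Mind the look-alikes: they are no part of the job. Leave any purple or turquoise look-alike of the pot alone.

How it is judged:
On the way, in this order (a step that is already met when the one before it is completed fails the run):
1. the rod's grip is turned to line up with the slot's red marks while the rod is still in the pot (angle between the x axis of rod and the x axis of pot, either way round below 0.4 rad and z of rod_tip in the frame of pot below 0.03 m), for 0.1 s.
2. the rod is drawn out of the pot by the fingers, its tip above the lock plate (z of rod_tip in the frame of pot above 0.095 m and contact force between the fingers and rod above 1 N), for 0.1 s.
At the end, for the whole second after the job is handed in: Fingers hold the rod (over 1 N), still (under 30 mm/s), touching neither pot nor dish, leaning 0.45 to 1.15 rad from upright, grip over 90 mm up, tip within 50 mm of the dish centre in plan and over 45 mm above the table; dish moved under 30 mm (angle between rod's own z axis and vertical between 0.45 and 1.15 rad and horizontal distance between rod_tip and dish below 0.05 m and height (world z) of rod_tip above 0.045 m and height (world z) of rod_grip above 0.09 m and contact force between the fingers and rod above 1 N and contact force between rod and dish below 0.1 N and contact force between rod and pot below 0.1 N and linear speed of rod below 0.03 m/s and distance of dish from where it was at the start of the episode below 0.03 m); the arm keeps its last pose, push and grip.
It fails at once if a bystander is moved by more than 30 mm (distance of any of amber_a, amber_b, jar, beaker, stopper, dropper, spatula from where it was at the start of the episode above 0.03 m).
It fails at once if the dish is moved by more than 30 mm (distance of dish from where it was at the start of the episode above 0.03 m).
It also fails if it takes over 51 s, if anything falls off the work surface, if the arm or the gripper's body presses on something with over 40 N, if the wrist force passes 120 N, or if a joint passes its speed limit or range.

### The arm

A 6-joint arm with a two-finger parallel gripper is mounted at the origin on the work surface. World frame = base frame: x ahead of the robot, y to its left, z up, the work surface at z = 0. Lengths are in m, angles in rad, forces in N, time in s.
With the tool pointing down it reaches from about 0.425 to 0.95 m from the base axis. Payload 3.5 kg.
Tool frame: the origin (TCP) lies between the finger pads; the fingertips stand 19 mm ahead of it and the grasp point (between the pads) is the TCP; z points along the fingers, y is the line along which they close (so a half turn about z gives the same grasp; the last joint's range is limited). The gripper opens to 85 mm and grips with 20 to 120 N. Pads are 22 mm wide; open, the fingers measure 114 mm over their backs; the gripper's body (76 mm by 85 mm) begins 54 mm behind the grasp point. The pads swing forward as they close: fully open they stand 13 mm farther back than shut.
Start: joints at [1.046, 0.286, 1.577, -0, 1.279, -0.15], TCP at [0.247, 0.628, 0.25] pointing down, gripper open.
Joint ranges: [-2.77, 2.77], [-0.9, 2.22], [0.21, 2.48], [-1.53, 4.67], [0.24, 2.81], [-2.84, 2.84]. Speed limits (rad/s): [2.79, 2.79, 3.14, 3.14, 3.14, 3.14].

### API

Orientations are given as a unit quaternion [x, y, z, w].
In Python, from plant import monitor, eyes, ctrl gives the robot as it stands.
- The arm moves only by the shell command python3 -m handwheel 'ROWS' [FORCE]. ROWS is JSON, a list of rows, each a list of 7 numbers: the shift along the tool's x, y, z in units of 40 cm (1.0 is 40 cm), then the turn, a rotation vector about the tool's x, y, z in units of pi rad (1.0 is pi rad), then the opening, from -1 (shut) to 1 (fully open). A call has 1 to 12 rows; each row is the pose to reach, as a shift and turn from the pose commanded when the call began, along the tool's axes at that moment, turning the shorter way round; what a row does not reach only later rows make up. A row lasts 1/8 s, in which the tool goes at most 62.5 mm and 10.7 degrees, less where a joint would pass 70% of its speed; a pose out of reach is approached as far as the arm can. A call with a number of a shift or a turn outside -1 to 1 is refused whole. A call with a gripper value outside its range is refused whole. The fingers move at their own pace and stop on an object; FORCE is the grip in N (left out, the last holds). Time passes only in rows, so rows that repeat a pose let the fingers close. It gives the time, the measured TCP pose, the force, the opening and the grip force at its end, in the units of the state.
- monitor.get_state(): the state, without advancing time (a new reading comes with each control period).
- eyes.read_camera(name): name is "scene" or "top"; returns the picture (384x512x3 uint8, red, green, blue); there is no depth.
- eyes.camera_params(name): a dict with "K" (3x3 intrinsics, pixels), "R" (3x3) and "t" (3): a world point X has camera coordinates R X + t. Camera axes: x right, y down, z forward; pixel columns grow to the right and rows downward; lengths in m; the calibration is good to about 2 mm. A picture is of the moment at which its call begins. camera_params takes no time and is no camera call.
- ctrl.sign_off(): hands the job in; it is judged then, once.
The state is a dict: "time": time; "qpos": joint angles; "dq": joint speeds; "joint_efforts": joint torques, N m; "eef_pos": TCP position; "tcp_rot": TCP orientation; "contact_force": force on the tool from outside, world axes, zero at the start; "wrist_torque": the same for the moment, N m; "opening": opening from 0.0 (shut) to 1.0 (fully open); "finger_force": force on a finger pad.
Only numpy, scipy, OpenCV 4.12 (cv2) and the standard library are available. Lean on these libraries where they do the work, as an engineer would, in place of code of your own. Each camera call takes 0.05 s, during which the arm holds its last target. There are 200 camera calls.

## Working session

There is one attempt and no reset: what is moved stays moved. The work goes in short steps, Python scripts to look and compute and a shell command to move; the robot and the scene stay as the last step left them, time stands still between calls to the robot, and variables do not carry over. Pictures are saved under pics/ and viewed, at most 10 in all, crops included, and the job is handed in when it is done.

```bash
mkdir -p pics; ls; python3 - <<'E'
from plant import monitor, eyes, ctrl
import cv2, numpy as np
for n in("scene","top"):
    im=eyes.read_camera(n); cv2.imwrite(f"pics/{n}0.png",im[:,:,::-1])
    p=eyes.camera_params(n); R=np.array(p["R"]);print(n,np.round(p["K"],1).tolist(),np.round(-R.T@np.array(p["t"]),3),np.round(R,2).tolist())
s=monitor.get_state();print(s)
E
```

```text
pics
scene [[361.3, 0.0, 257.3], [0.0, 361.3, 192.3], [0.0, 0.0, 1.0]] [ 1.144 -0.519  0.747] [[0.69, 0.73, -0.01], [0.47, -0.46, -0.75], [-0.55, 0.51, -0.66]]
top [[476.9, 0.0, 257.2], [0.0, 476.9, 184.9], [0.0, 0.0, 1.0]] [ 0.437 -0.004  1.584] [[0.0, -1.0, 0.0], [-0.99, -0.0, -0.11], [0.11, -0.0, -0.99]]
{'time': 0.1, 'qpos': array([ 1.04602597e+00,  2.87109736e-01,  1.57806340e+00,  2.82496200e-05,
        1.27859388e+00, -1.49977400e-01]), 'dq': array([-0.00021128, -0.00085027, -0.00333518, -0.00067051,  0.00090223,
        0.00015278]), 'joint_efforts': array([ 1.34653605e-03, -4.07295084e+01, -2.93699867e+01, -6.23806773e-05,
        3.45861772e-03, -2.22782330e-05]), 'eef_pos': array([0.24677044, 0.62766873, 0.24904592]), 'tcp_rot': array([ 1.86305490e-01,  9.82491263e-01, -1.02141760e-03, -3.72627298e-04]), 'contact_force': array([ 0.11555346, -0.08643534,  0.28165731]), 'wrist_torque': array([ 0.01241805, -0.01350759, -0.00367459]), 'finger_force': 0.0, 'opening': 1.0003238726372294}
```

View pics/scene0.png

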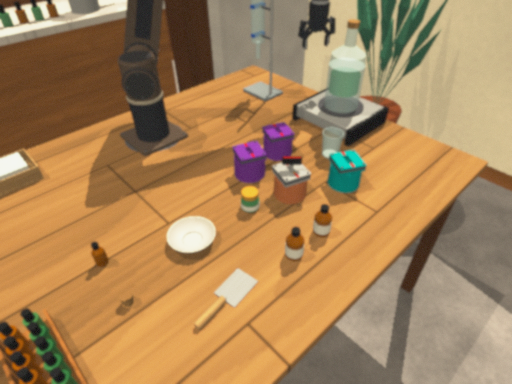

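View pics/top0.png

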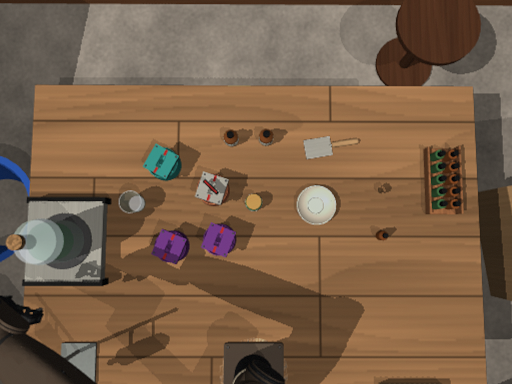

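The copper pot with the steel plate and black grip is at about (212,188) in the top view and (290,180) in the scene view. The look-alikes are turquoise at top (162,162) and purple at (170,246) and (220,240). Only the copper one fits the description. The dish is at top (317,205) and scene (191,237). I'll confirm with an enlarged crop.

```bash
cat > h.py <<'E'
import cv2, numpy as np
from plant import monitor, eyes, ctrl
from scipy.spatial.transform import Rotation as Rot
def ray(n,uv,z):
    p=eyes.camera_params(n); K,R,t=map(np.array,(p["K"],p["R"],p["t"]))
    d=R.T@np.linalg.inv(K)@np.array([uv[0],uv[1],1.]); c=-R.T@t
    return c+d*(z-c[2])/d[2]
def proj(n,X):
    p=eyes.camera_params(n); K,R,t=map(np.array,(p["K"],p["R"],p["t"]))
    q=K@(R@np.array(X)+t); return q[:2]/q[2]
def red(im):
    h=cv2.cvtColor(im,cv2.COLOR_RGB2HSV); return (((h[...,0]<8)|(h[...,0]>172))&(h[...,1]>140)&(h[...,2]>70)).astype(np.uint8)
E
python3 - <<'E'
from h import *
a=cv2.imread("pics/top0.png")[158:218,182:242]; b=cv2.imread("pics/scene0.png")[145:215,255:325]
cv2.imwrite("pics/crop0.png",np.hstack([cv2.resize(a,(400,400),interpolation=2),cv2.resize(b,(400,400),interpolation=2)]))
im=eyes.read_camera("top"); m=red(im); 
n,l,s,c=cv2.connectedComponentsWithStats(m[160:216,190:240])
for i in range(1,n): print(s[i],c[i]+[190,160])
# dish: white low-sat blob
h=cv2.cvtColor(im,cv2.COLOR_RGB2HSV); w=((h[...,1]<50)&(h[...,2]>130)).astype(np.uint8); w2=np.zeros_like(w); w2[175:235,285:350]=w[175:235,285:350]
k=max(cv2.findContours(w2,0,2)[0],key=cv2.contourArea); (x,y),r=cv2.minEnclosingCircle(k)
e=cv2.fitEllipse(k); print("dish",(x,y),r,e,ray("top",e[0],.03),ray("top",(x+r,y),.03)-ray("top",(x-r,y),.03))
E
```

```text
[23 15  3  6 10] [214.2 177.9]
[14 20 13 13 40] [209.675 185.825]
[17 35  3  5 10] [208.1 197. ]
dish (316.1401062011719, 204.69772338867188) 19.91871452331543 ((316.1619567871094, 204.51522827148438), (38.167991638183594, 38.8662109375), 133.2978057861328) [ 0.53967469 -0.20311999  0.03      ] [ 0.00045236 -0.13011874  0.        ]
```

View pics/crop0.png

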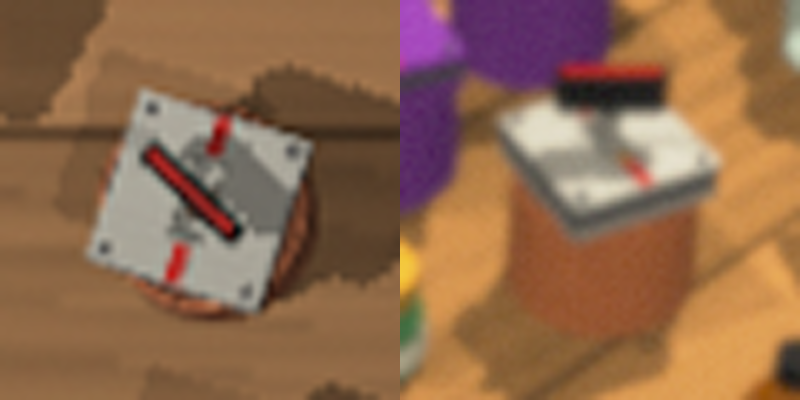

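The crop shows the copper pot with a steel plate. The red marks are at top (214,178) and (208,197), and the red line on the grip bar is centred at (210,186). Next I'll work out the geometry.

```bash
python3 - <<'E'
from h import *
im=eyes.read_camera("top"); m=red(im)
a,b=ray("top",(214.2,177.9),.093),ray("top",(208.1,197),.093)
print("slot",(a+b)/2,"len",np.linalg.norm(a-b),"ang",np.arctan2(*(a-b)[1::-1]))
n,l,s,c=cv2.connectedComponentsWithStats(m[160:216,190:240]); i=1+s[1:,4].argmax()
ys,xs=np.where(l==i); P=np.array([ray("top",(x+190,y+160),.137)[:2] for x,y in zip(xs,ys)])
u=np.linalg.svd(P-P.mean(0))[2][0]; print("grip",P.mean(0),"ang",np.arctan2(u[1],u[0]),"len",np.ptp(P@u))
# scene view line
im=eyes.read_camera("scene"); m=red(im); n,l,s,c=cv2.connectedComponentsWithStats(m[150:210,265:320])
for i in range(1,n): print(s[i],c[i]+[265,150], ray("scene",c[i]+[265,150],.137), ray("scene",c[i]+[265,150],.093))
for nme,uv in dict(a=(231,137),b=(266,136),turq=(162,162),jar=(253,202),beak=(130,202),p1=(170,246),p2=(220,240)).items(): print(nme,ray("top",uv,.09))
s=monitor.get_state(); print(s["eef_pos"],Rot.from_quat(s["tcp_rot"]).as_matrix().round(3))
E
```

```text
slot [0.58812087 0.13442832 0.093     ] len 0.06309312513741283 ang -0.29497119451071513
grip [0.58858247 0.13493078] ang -2.33204125032324 len 0.05213053568170306
[18  6 18  3 41] [291.17073171 157.31707317] [0.58700226 0.1307669  0.137     ] [0.54685816 0.17762827 0.093     ]
[30 23  3  3  5] [295.8 174.2] [0.649078   0.08204661 0.137     ] [0.6134085  0.12539607 0.093     ]
a [0.75003001 0.07372339 0.09      ]
b [ 0.75372806 -0.0377185   0.09      ]
turq [0.66872265 0.29125403 0.09      ]
jar [0.54294127 0.00282465 0.09      ]
beak [0.54159106 0.38838834 0.09      ]
p1 [0.40514493 0.26000755 0.09      ]
p2 [0.42414344 0.10499764 0.09      ]
[0.24693643 0.62787794 0.2496311 ] [[-0.931  0.366 -0.001]
 [ 0.366  0.931 -0.001]
 [ 0.    -0.001 -1.   ]]
```

The slot centre is at (0.588, 0.134). The slot axis is at -0.295 rad and the bar at +0.81 rad, so the bar is 1.10 rad counter-clockwise, which is within the stated range. I'll now move above the grip in two legs.

```bash
python3 -m handwheel '[[-0.3,-0.2,0,0,0,-0.15,1],[-0.623,-0.419,0,0,0,-0.377,1],[-0.623,-0.419,0,0,0,-0.377,1],[-0.623,-0.419,0,0,0,-0.377,1],[-0.623,-0.419,0,0,0,-0.377,1],[-0.623,-0.419,0,0,0,-0.377,1],[-0.623,-0.419,0,0,0,-0.377,1],[-0.623,-0.419,0,0,0,-0.377,1],[-0.623,-0.419,0,0,0,-0.377,1]]' 60
cat > d.py <<'E'
# delta to world goal in tool units: x y z yaw(of tool x)
import sys
from h import *
g=np.array(list(map(float,sys.argv[1:4]))); yaw=float(sys.argv[4]); lean=float(sys.argv[5]) if len(sys.argv)>5 else 0; az=float(sys.argv[6]) if len(sys.argv)>6 else 0
s=monitor.get_state(); R=Rot.from_quat(s["tcp_rot"]); 
G=Rot.from_euler('z',yaw)*Rot.from_euler('x',np.pi)
# lean: tool z tips from down towards azimuth az
G=Rot.from_rotvec(-lean*np.array([-np.sin(az),np.cos(az),0]))*G
print("q",s["qpos"].round(2),"pos",s["eef_pos"].round(4),"zax",R.as_matrix()[:,2].round(3),"goal z",G.as_matrix()[:,2].round(3))
print("shift",(R.inv().apply(g-s["eef_pos"])/.4).round(3),"turn",((R.inv()*G).as_rotvec()/np.pi).round(3),"F",s["contact_force"].round(1),"ff",s["finger_force"],"op",s["opening"],"t",s["time"])
E
python3 d.py .588 .1345 .21 -2.332
```

```text
time: 1.38
eef_pos: [0.4175, 0.3811, 0.2503]
tcp_rot: [-0.393, 0.919, -0.0, -0.0]
contact_force: [-0.3, -0.7, 0.8]
opening: 1.002
finger_force: 0.0
q [ 0.56  0.05  1.85 -0.    1.25 -1.82] pos [0.4175 0.3811 0.2503] zax [-0. -0. -1.] goal z [-0.  0. -1.]
shift [ 0.151 -0.734  0.101] turn [ 0. -0. -0.] F [-0.3 -0.7  0.8] ff 0.0 op 1.0019785130129752 t 1.375
```

```bash
python3 -m handwheel '[[0.08,-0.37,0.05,0,0,0,1],[0.151,-0.734,0.101,0,0,0,1],[0.151,-0.734,0.101,0,0,0,1],[0.151,-0.734,0.101,0,0,0,1],[0.151,-0.734,0.101,0,0,0,1],[0.151,-0.734,0.101,0,0,0,1],[0.151,-0.734,0.101,0,0,0,1],[0.151,-0.734,0.101,0,0,0,1]]'
python3 d.py .588 .1345 .128 -2.332
python3 - <<'E'
from h import *
a=eyes.read_camera("scene")[110:215,230:335];b=eyes.read_camera("top")[148:228,172:252]
cv2.imwrite("pics/c1.png",np.hstack([cv2.resize(x,(400,400),interpolation=2) for x in(a,b)])[:,:,::-1])
E
```

```text
time: 2.38
eef_pos: [0.5879, 0.1361, 0.2102]
tcp_rot: [-0.395, 0.919, 0.0, 0.0]
contact_force: [0.1, 0.3, 0.4]
opening: 1.003
finger_force: 0.0
q [ 0.06  0.17  1.79  0.    1.18 -2.32] pos [0.5879 0.1361 0.2102] zax [ 0.  0. -1.] goal z [-0.  0. -1.]
shift [ 0.003 -0.003  0.205] turn [0.    0.    0.001] F [0.1 0.3 0.4] ff 0.0 op 1.002578003578274 t 2.375
```

View pics/c1.png

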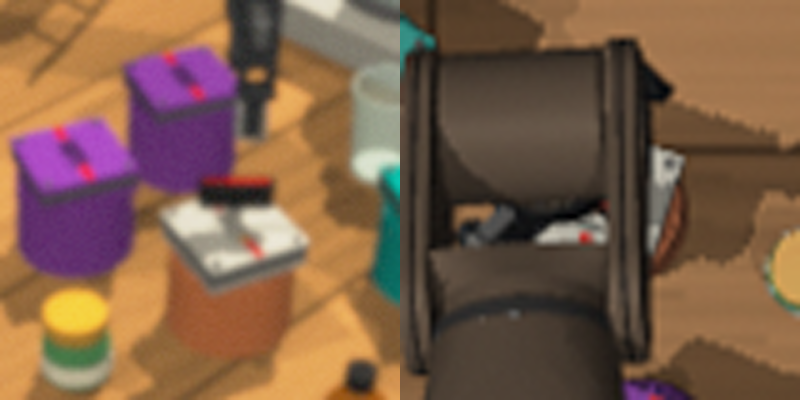

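```bash
python3 - <<'E'
from h import *
for s in(1,-1): print(proj("scene",[.588+s*.045*.72,.136-s*.045*.69,.205]))
print(proj("scene",[.588,.1345,.125]))
E
```

```text
[295.13883941 145.72077306]
[292.95753584 128.11838438]
[292.08042803 160.30851784]
```

The picture shows the near fingertip at scene (297,144). The predicted position is (295,146), so the gripper straddles the bar. Next I descend and close.

```bash
python3 -m handwheel '[[0.003,-0.003,0.07,0,0,0,1],[0.003,-0.003,0.14,0,0,0,1],[0.003,-0.003,0.205,0,0,0,1],[0.003,-0.003,0.205,0,0,0,1],[0.003,-0.003,0.205,0,0,0,1],[0.003,-0.003,0.205,0,0,0,-1],[0.003,-0.003,0.205,0,0,0,-1],[0.003,-0.003,0.205,0,0,0,-1],[0.003,-0.003,0.205,0,0,0,-1],[0.003,-0.003,0.205,0,0,0,-1],[0.003,-0.003,0.205,0,0,0,-1]]' 60
python3 d.py .588 .1345 .128 2.847
```

```text
time: 3.85
eef_pos: [0.5887, 0.133, 0.1283]
tcp_rot: [-0.394, 0.919, 0.0, 0.0]
contact_force: [-0.7, 1.0, 2.0]
opening: 0.132
finger_force: 60.0
q [ 0.05  0.26  1.85  0.    1.03 -2.33] pos [0.5887 0.133  0.1283] zax [ 0.  0. -1.] goal z [ 0.  0. -1.]
shift [-0.001  0.004  0.001] turn [0.    0.    0.351] F [-0.7  1.   2. ] ff 59.99313826672733 op 0.13211017037784545 t 3.85
```

```bash
python3 -m handwheel '[[0,0,0,0,0,0.04,-1],[0,0,0,0,0,0.08,-1],[0,0,0,0,0,0.12,-1],[0,0,0,0,0,0.16,-1],[0,0,0,0,0,0.2,-1],[0,0,0,0,0,0.24,-1],[0,0,0,0,0,0.28,-1],[0,0,0,0,0,0.32,-1],[0,0,0,0,0,0.351,-1],[0,0,0,0,0,0.351,-1],[0,0,0,0,0,0.351,-1]]'
python3 d.py .588 .1345 .128 2.847
python3 - <<'E'
from h import *
a=eyes.read_camera("scene")[110:215,230:335];b=eyes.read_camera("top")[148:228,172:252]
cv2.imwrite("pics/c2.png",np.hstack([cv2.resize(x,(400,400),interpolation=2) for x in(a,b)])[:,:,::-1])
E
```

```text
time: 5.22
eef_pos: [0.5889, 0.1329, 0.1282]
tcp_rot: [0.145, 0.989, -0.0, 0.0]
contact_force: [-1.1, -0.4, 1.6]
opening: 0.132
finger_force: 60.0
q [ 0.05  0.26  1.85 -0.    1.03 -1.22] pos [0.5889 0.1329 0.1282] zax [ 0.001 -0.    -1.   ] goal z [ 0.  0. -1.]
shift [0.003 0.003 0.001] turn [0.    0.    0.001] F [-1.1 -0.4  1.6] ff 59.96276850812137 op 0.13191902626287294 t 5.225
```

View pics/c2.png

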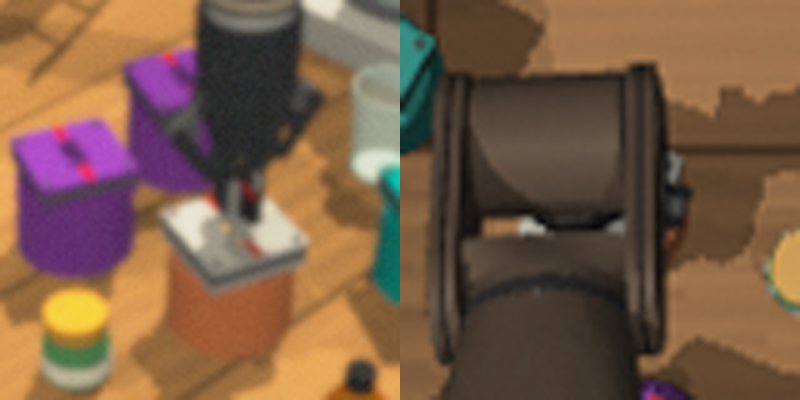

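The bar, at crop-left (245,195), now lines up with the red marks at (212,200) and (255,247), and the forces are low. I'll lift gently.

```bash
python3 -m handwheel '[[0,0,-0.01,0,0,0,-1],[0,0,-0.02,0,0,0,-1],[0,0,-0.03,0,0,0,-1],[0,0,-0.045,0,0,0,-1],[0,0,-0.06,0,0,0,-1],[0,0,-0.06,0,0,0,-1]]'
```

```text
time: 6.08
eef_pos: [0.589, 0.133, 0.1529]
tcp_rot: [0.146, 0.989, 0.0, 0.001]
contact_force: [1.2, 0.1, -1.1]
opening: 0.13
finger_force: 59.6
```

Lug is free and the force is low. Raise the rest of the way.

```bash
python3 -m handwheel '[[0,0,-0.06,0,0,0,-1],[0,0,-0.12,0,0,0,-1],[0,0,-0.18,0,0,0,-1],[0,0,-0.24,0,0,0,-1],[0,0,-0.3,0,0,0,-1],[0,0,-0.3,0,0,0,-1],[0,0,-0.3,0,0,0,-1]]'
python3 d.py .461 -.173 .27 1.21; python3 d.py .461 -.173 .27 1.21 .8 -.36
```

```text
time: 6.95
eef_pos: [0.588, 0.1329, 0.2706]
tcp_rot: [0.146, 0.989, -0.0, -0.001]
contact_force: [-0.1, -0.5, -1.7]
opening: 0.131
finger_force: 59.5
q [ 0.05  0.11  1.74 -0.    1.29 -1.22] pos [0.588  0.1329 0.2706] zax [-0.002 -0.    -1.   ] goal z [ 0. -0. -1.]
shift [ 0.083 -0.824  0.002] turn [-0.001 -0.     0.522] F [-0.1 -0.5 -1.7] ff 59.52102740295231 op 0.13079310185503834 t 6.95
q [ 0.05  0.11  1.74 -0.    1.29 -1.22] pos [0.588  0.1329 0.2706] zax [-0.002 -0.    -1.   ] goal z [ 0.671 -0.253 -0.697]
shift [ 0.083 -0.824  0.002] turn [-0.195 -0.208  0.491] F [-0.1 -0.5 -1.7] ff 59.52102740295231 op 0.13079310185503834 t 6.95
```

```bash
python3 -m handwheel '[[0.008,-0.08,0,0,0,0.05,-1],[0.016,-0.16,0,0,0,0.1,-1],[0.024,-0.24,0,0,0,0.15,-1],[0.032,-0.32,0,0,0,0.2,-1],[0.041,-0.4,0,0,0,0.25,-1],[0.049,-0.48,0,0,0,0.3,-1],[0.057,-0.56,0,0,0,0.35,-1],[0.065,-0.64,0,0,0,0.4,-1],[0.073,-0.72,0,0,0,0.45,-1],[0.083,-0.824,0,0,0,0.5,-1],[0.083,-0.824,0,0,0,0.522,-1],[0.083,-0.824,0,0,0,0.522,-1]]'
python3 d.py .461 -.173 .24 1.21 .8 -.36
```

```text
time: 8.45
eef_pos: [0.4608, -0.173, 0.2702]
tcp_rot: [0.823, 0.568, -0.001, -0.001]
contact_force: [0.2, 0.3, -1.5]
opening: 0.129
finger_force: 59.6
q [-0.57 -0.14  1.99  0.    1.29 -0.2 ] pos [ 0.4608 -0.173   0.2702] zax [-0.002  0.002 -1.   ] goal z [ 0.671 -0.253 -0.697]
shift [0.    0.001 0.076] turn [-0.256  0.    -0.001] F [ 0.2  0.3 -1.5] ff 59.604488387703896 op 0.12862672694323352 t 8.45
```

```bash
python3 -m handwheel '[[0,0,0,-0.03,0,0,-1],[0,0,0.01,-0.06,0,0,-1],[0,0,0.02,-0.09,0,0,-1],[0,0,0.03,-0.12,0,0,-1],[0,0,0.04,-0.15,0,0,-1],[0,0,0.05,-0.18,0,0,-1],[0,0,0.06,-0.21,0,0,-1],[0,0,0.076,-0.24,0,0,-1],[0,0,0.076,-0.256,0,0,-1],[0,0,0.076,-0.256,0,0,-1],[0,0,0.076,-0.256,0,0,-1]]'
python3 d.py .461 -.173 .157 1.21 .8 -.36
python3 - <<'E'
from h import *
a=eyes.read_camera("scene")[130:280,110:310]
cv2.imwrite("pics/c3.png",cv2.resize(a,(800,600),interpolation=2)[:,:,::-1])
E
```

```text
time: 9.82
eef_pos: [0.4617, -0.1727, 0.2416]
tcp_rot: [0.757, 0.523, 0.222, 0.322]
contact_force: [-0.1, 0.9, -0.3]
opening: 0.13
finger_force: 59.7
q [-0.67 -0.51  2.45  0.5   0.47 -0.67] pos [ 0.4617 -0.1727  0.2416] zax [ 0.673 -0.255 -0.694] goal z [ 0.671 -0.253 -0.697]
shift [-0.001 -0.153  0.146] turn [0.001 0.    0.   ] F [-0.1  0.9 -0.3] ff 59.66844979673624 op 0.13015040559670432 t 9.825
```

View pics/c3.png

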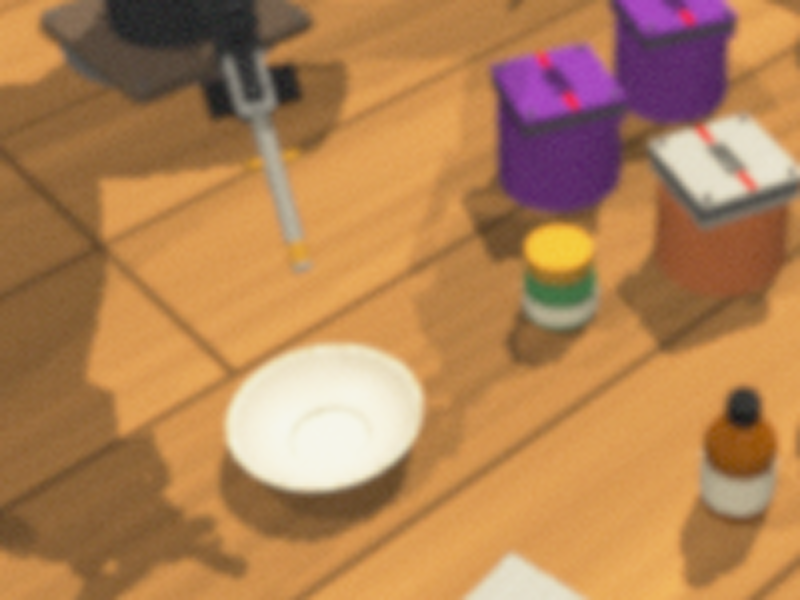

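The picture shows the rod leaning in the grip, its tip at scene (185.5,197), and the dish undisturbed at about (191,235). Now I'll lower it towards the dish.

```bash
python3 - <<'E'
from h import *
print(proj("scene",[.541,-.203,.160]))
E
python3 -m handwheel '[[0,-0.02,0.02,0,0,0,-1],[0,-0.04,0.04,0,0,0,-1],[0,-0.06,0.06,0,0,0,-1],[0,-0.08,0.08,0,0,0,-1],[0,-0.1,0.1,0,0,0,-1],[0,-0.12,0.12,0,0,0,-1],[0,-0.14,0.135,0,0,0,-1],[0,-0.153,0.146,0,0,0,-1],[0,-0.153,0.146,0,0,0,-1],[0,-0.153,0.146,0,0,0,-1]]'
python3 d.py .461 -.173 .157 1.21 .8 -.36
python3 - <<'E'
from h import *
a=eyes.read_camera("scene")[130:280,110:310]
cv2.imwrite("pics/c4.png",cv2.resize(a,(800,600),interpolation=2)[:,:,::-1])
print(proj("scene",[.54,-.203,.075]))
E
```

```text
[184.69796422 197.26042202]
time: 11.12
eef_pos: [0.4725, -0.177, 0.1594]
tcp_rot: [0.759, 0.524, 0.22, 0.319]
contact_force: [-0.7, 0.5, -1.1]
opening: 0.128
finger_force: 59.6
q [-0.66 -0.31  2.48  0.84  0.28 -1.03] pos [ 0.4725 -0.177   0.1594] zax [ 0.669 -0.253 -0.699] goal z [ 0.671 -0.253 -0.697]
shift [-0.001 -0.026 -0.018] turn [-0.001  0.001 -0.   ] F [-0.7  0.5 -1.1] ff 59.64138572104275 op 0.1277331731946098 t 11.125
[189.10953059 221.43200791]
```

View pics/c4.png

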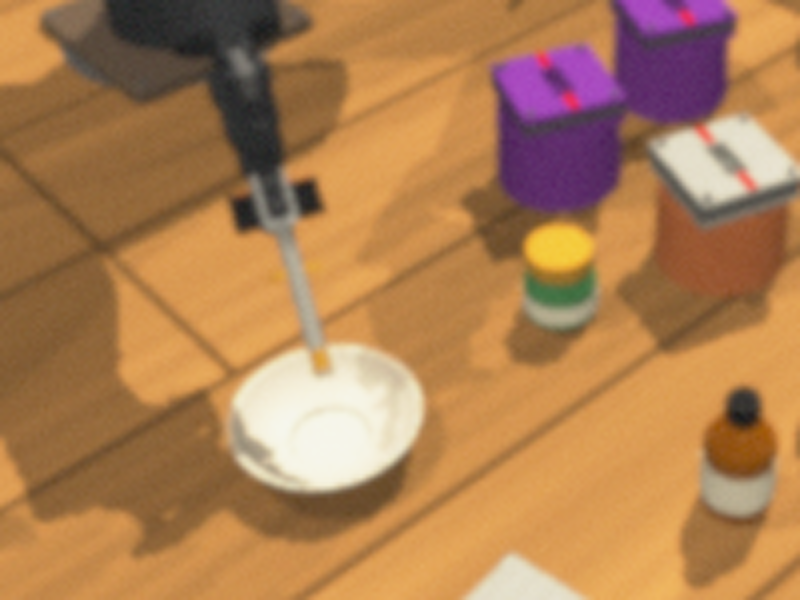

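The tip is at scene (190,222), over the dish as predicted, but joint 3 sits at its limit. I'll back off with a slightly smaller lean.

```bash
python3 d.py .476 -.179 .170 1.21 .68 -.36; python3 -c "
from h import *;print(monitor.get_state()['qpos'][2])"
```

```text
q [-0.66 -0.31  2.48  0.84  0.28 -1.03] pos [ 0.4726 -0.1771  0.1597] zax [ 0.669 -0.254 -0.699] goal z [ 0.588 -0.222 -0.778]
shift [-0.001  0.025 -0.011] turn [ 0.037  0.001 -0.   ] F [ 0.5  0.3 -0.7] ff 59.64108696207404 op 0.12892613193832902 t 11.175
2.483973878012081
```

```bash
python3 -m handwheel '[[0,0.008,-0.004,0.012,0,0,-1],[0,0.016,-0.008,0.025,0,0,-1],[0,0.025,-0.011,0.037,0,0,-1],[0,0.025,-0.011,0.037,0,0,-1],[0,0.025,-0.011,0.037,0,0,-1],[0,0.025,-0.011,0.037,0,0,-1],[0,0.025,-0.011,0.037,0,0,-1],[0,0.025,-0.011,0.037,0,0,-1]]'
python3 d.py .476 -.179 .170 1.21 .68 -.36
python3 - <<'E'
from h import *
s=monitor.get_state(); z=Rot.from_quat(s["tcp_rot"]).as_matrix()[:,2]; tip=s["eef_pos"]+.118*z
print("q3",s["qpos"][2],"dq",np.abs(s["dq"]).max(),"lean",np.arccos(-z[2]),"tip",tip,proj("scene",tip))
a=eyes.read_camera("scene")[130:280,110:310]
cv2.imwrite("pics/c5.png",cv2.resize(a,(800,600),interpolation=2)[:,:,::-1])
E
```

```text
time: 12.18
eef_pos: [0.4761, -0.1784, 0.1699]
tcp_rot: [0.776, 0.536, 0.19, 0.275]
contact_force: [-0.5, 0.5, -2.0]
opening: 0.128
finger_force: 59.6
q [-0.64 -0.3   2.41  0.46  0.4  -0.64] pos [ 0.4761 -0.1784  0.1699] zax [ 0.589 -0.223 -0.777] goal z [ 0.588 -0.222 -0.778]
shift [-0.002  0.    -0.   ] turn [ 0.  0. -0.] F [-0.5  0.5 -2. ] ff 59.61144539527595 op 0.12797242855278887 t 12.175
q3 2.4133354646214924 dq 0.002223979671922981 lean 0.6810071917486885 tip [ 0.54561859 -0.20472066  0.07821149] [189.65797193 222.02258033]
```

View pics/c5.png

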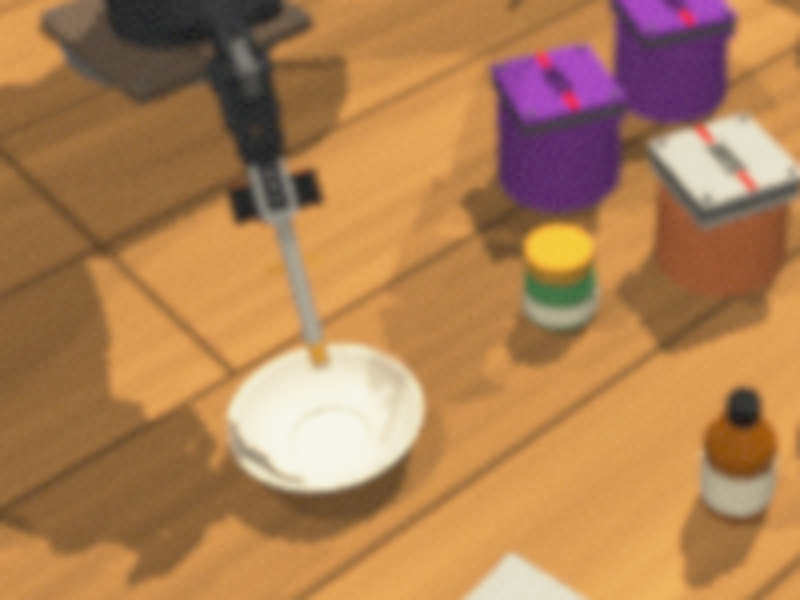

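The picture shows the rod held with its tip at scene (189.5,220.5), against a predicted (189.7,222), and the dish unmoved. The lean is 0.68 rad, the tip is at 78 mm height and about 6 mm from the dish centre, and the arm is still. I'm handing in.

```bash
python3 -c "
from plant import ctrl; print(ctrl.sign_off())"
```

```text
the job is handed in; nothing more can be done
None
```

I unlocked the rod, drew it out of the copper pot and handed the job in (no verdict came back). The arm is holding the rod still over the dish, leaning 0.68 rad, with its tip about 6 mm from the dish centre and 78 mm above the table.

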